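# Clamp a printed housing with an eye screw and turning bar

### The job

Clamp the white printed housing in the jig: take the green-handled steel bar from its cradle, slide it through the orange eye of the clamp screw and turn the screw counter-clockwise (from above) with it until the toe holds the housing firmly, flush against the fence, but gently enough not to crush the thin print. Then draw the bar out, lay it back in its cradle as it lay, and let go; the clamp stays tight. Do not touch the clamp or the housing with the fingers, and leave the other things on the desk alone.

Things in the scene. Friction and masses are not known exactly. Their poses are not given: they have to be found in the camera images.
- jig: (all sizes in mm) blue metal base plate 125 x 125, 8 thick, fixed to the desk. Origin at desk height on the vertical axis of the clamp screw; x points away from the robot side of the jig, y to the fence; plate spans x -37.5..87.5, y -50.5..74.5. Yaw of the jig varies.
- clamp: orange loop on a steel clamp screw that turns upright in the jig. Origin: centre of the opening, on the screw axis, 61 above the desk; x through the opening, level, z up. Eight-sided opening 13 across flats, 24 deep; outside 24 across. x points at -0.75 to -0.45 rad in the jig at the start. The bar can turn about 0.2 rad in it before it drives the screw. Enter from its -x side, handle towards the robot.
- toe (a point): point on the clamp: centre of the rounded end (radius 6) of its dark steel toe, 20 above the desk, 26 off the axis, +0.1 rad from the eye's x. It pushes the housing to the fence, coming home when its x axis (that of the eye) points 0 to 0.45 rad in the jig: to be felt. Turning takes 0.25 N m of friction, which also keeps it tight; each 0.025 N m more is 1 N on the housing; 8 to 20 N is right, 35 crushes.
- part: white printed housing, 60 (x) x 36 (y) x 22 (z), loose on the jig plate, 8 above the desk. Origin: centre of its underside. On its +y side stands the grey fence, 80 x 16 x 22, along the jig's x; its face is 46 to 54 from the screw axis (place not measured). The housing starts 2.5 to 6 short of the fence and up to 0.05 rad skewed; about 50 g. Pressed home it is square to the jig.
- bar: turning bar: green round handle 18 in diameter, 60 long, and steel rod 8 in diameter, 90 long, in line. Origin on the axis where rod and handle meet; x along the rod, tip at x = +90, handle from 0 to -60. 70 g. It rests level in the cradle with its axis 38 above the desk, the clear stretch of handle to grip being x = -35 to 0.
- bar_mid (a point): middle of the steel rod, on its axis, at x = 45 of the bar
- cradle: blue cradle fixed to the desk, foot 150 x 50 x 6, with two V rests 12 thick: one under the rod at x = 60, one under the handle at x = -50. Origin at desk height under the bar's own origin as it lies; x along the bar, towards its tip. V rests open upwards, tops 40 to 45 above the desk, up to about 40 wide.
- print_ring: red printed ring, 48 outside, 10 high, lying flat (mm); a bystander. Origin under its middle, at desk height
- spare_housing: black printed block 60 x 36 x 22, a finished spare (mm); a bystander. Origin under its middle, at desk height
- pellet_jar: amber jar, 56 across, 75 high (mm); a bystander. Origin under its middle, at desk height
- glue_stick: yellow upright stick with paper band, 28 across, 95 high (mm); a bystander. Origin under its middle, at desk height
- scraper: spatula-like scraper 200 long, lying flat (mm); a bystander. Origin near the middle of its length
- mini_spool: small blue spool, 90 across, 40 high, lying flat (mm); a bystander. Origin under its middle, at desk height
- thermometer: black pistol-shaped thermometer lying on its side, about 100 x 130, 38 high (mm); a bystander. Origin under its middle, at desk height

How it is judged:
By the outcome, as a careful person would: the job done as asked, in the order asked, and still so for the second after the job is handed in, with the robot touching nothing.
It also fails if it takes over 70 s, if anything falls off the work surface, if the arm or the gripper's body presses on something with over 40 N, if the wrist force passes 120 N, or if a joint passes its speed limit or range.

### The arm

A 6-joint arm with a two-finger parallel gripper is mounted at the origin on the work surface. World frame = base frame: x ahead of the robot, y to its left, z up, the work surface at z = 0. Lengths are in mm, angles in rad, forces in N, time in s.
With the tool pointing down it reaches from about 275 to 775 mm from the base axis. Payload 14.6 kg.
Tool frame: the origin (TCP) lies on the centre line of the jaws, within the pads' length; the fingertips stand 11 mm ahead of it and the grasp point (between the pads) lies 8 mm behind it (robot.nose_length is the distance from the TCP to the fingertips, in mm); z points along the fingers, y is the line along which they close (so a half turn about z gives the same grasp; the last joint's range is limited). The gripper opens to 85 mm and grips with 20 to 120 N. Pads are 22 mm wide; open, the fingers measure 114 mm over their backs; the gripper's body (76 mm by 85 mm) begins 54 mm behind the grasp point. The pads swing forward as they close: fully open they stand 13 mm farther back than shut.
Start: joints at [-1.35, 0.263, -0.048, 1.259, 0, 1.415], TCP at [192.678, -488.368, 242.278] pointing down, gripper open.
Joint ranges: [-2.65, 2.65], [-0.89, 1.7], [-1.18, 1.37], [-2.13, 2.11], [-1.35, 1.29], [-3.14, 3.14]. Speed limits (rad/s): [1.89, 1.89, 2.57, 2.79, 3.14, 3.14].

### API

Orientations are given as a unit quaternion [w, x, y, z].
In Python, from station import robot gives the robot as it stands.
- The arm moves only by the tool step_arm, never from a script. Its argument "plan" is a list of rows, each a list of 7 numbers: the turn, a rotation vector about the tool's x, y, z in units of pi/4 rad (1.0 is pi/4 rad), then the shift along the tool's x, y, z in units of 100 cm (1.0 is 100 cm), then the opening, from -1 (shut) to 1 (fully open), so that 0 is half open. In form: [[rx, ry, rz, tx, ty, tz, fingers], ...]. A call has 1 to 10 rows; each row shifts and turns the commanded pose from where the row before left it, along the tool's axes as they then stand; what a row does not reach is not made up. A row lasts 1/8 s, in which the tool goes at most 62.5 mm and 10.7 degrees, less where a joint would pass 70% of its speed; a pose out of reach is approached as far as the arm can. A call with a number of a shift or a turn outside -1 to 1 is refused whole. A call with a gripper value outside its range is refused whole. The fingers move at their own pace and stop on an object; "grip_force" is the grip in N (left out, the last holds). Time passes only in rows, so rows that do not move let the fingers close. It gives the time, the measured TCP pose, the force, the opening and the grip force at its end, in the units of the state.
- robot.observe(): the state, without advancing time (a new reading comes with each control period).
- robot.camera(name): name is "side" or "top" or "wrist"; returns the picture (480x640x3 uint8, red, green, blue); there is no depth.
- robot.camera_model(name): a dict with "camera_matrix" (3x3 intrinsics, pixels), "k1" (the pictures are not rectified: a ray, as slopes to the right and down, at radius r is drawn at 1 + k1 r^2 times it, then the intrinsics apply), "camera_from_world" (4x4, takes a point from world to camera coordinates); the wrist camera has in their place "T_tool_cam" (4x4, takes a point from camera to tool coordinates, whose origin is the TCP and whose axes are the flange's). Camera axes: x right, y up, looking along -z (the intrinsics and any distortion apply to the point x, -y, -z); pixel columns grow to the right and rows downward; lengths in mm; the calibration is good to about 2 mm. A picture is of the moment at which its call begins: read the wrist's pose just before it. camera_model takes no time and is no camera call.
- robot.hand_in(): hands the job in; it is judged then, once.
The state is a dict: "time": time; "joint_positions": joint angles; "joint_velocities": joint speeds; "joint_efforts": joint torques, N m; "ee_pos": TCP position; "orientation": TCP orientation; "wrist_force": force on the tool from outside, world axes, zero at the start; "ft_torque": the same for the moment, N m; "opening": opening from 0.0 (shut) to 1.0 (fully open); "gripper_force": force on a finger pad.
Only numpy, scipy, OpenCV 4.12 (cv2) and the standard library are available. Lean on these libraries where they do the work, as an engineer would, in place of code of your own. Each camera call takes 0.05 s, during which the arm holds its last target. There are 200 camera calls.

## Working session

There is one attempt and no reset: what is moved stays moved. The work goes in short steps, Python scripts to look and compute and a tool call to move; the robot and the scene stay as the last step left them, time stands still between calls to the robot, and variables do not carry over. Pictures are saved under pics/ and viewed, at most 10 in all, crops included, and the job is handed in when it is done.

Besides the shell and the picture viewer there is one more tool, called after "Emit:" by a JSON object that holds its "api" and its "payload", one argument or row to a line. step_arm: Moves the arm, as the interface text tells. Its arguments: {"type":"object","properties":{"plan":{"type":"array"},"grip_force":{"type":"number"}},"required":["plan"]}

```bash
ls; mkdir -p pics; cat > look.py <<'E'
import cv2
from station import robot
def snap(name,fn):
    s=robot.observe(); im=robot.camera(name); cv2.imwrite(fn,im[:,:,::-1]); return s,im
E
python3 - <<'E'
from look import *
import numpy as np
s,_=snap("top","pics/top0.png");snap("side","pics/side0.png")
for k in s: print(k,np.round(s[k],3) )
for n in("top","side","wrist"): print(robot.camera_model(n))
E
```

```text
pics
time 0.0
joint_positions [-1.35   0.263 -0.049  1.259 -0.     1.415]
joint_velocities [ 0.002  0.003  0.     0.002 -0.    -0.   ]
joint_efforts [ 3.0000e-03 -6.3760e+01  3.8457e+01  1.4000e-02  0.0000e+00 -0.0000e+00]
ee_pos [ 192.619 -488.098  241.834]
orientation [-0.001  0.982  0.187 -0.   ]
wrist_force [ 0.036  0.098 -0.55 ]
ft_torque [-0.062 -0.025 -0.033]
gripper_force 0.0
opening 0.999
{'camera_matrix': array([[462.26089867,   0.        , 313.08091743],
       [  0.        , 462.26089867, 231.27135257],
       [  0.        ,   0.        ,   1.        ]]), 'k1': -0.06305547388285641, 'camera_from_world': array([[-2.65667909e-02, -9.99367469e-01, -2.36403941e-02,
         7.31139408e+01],
       [ 9.88018323e-01, -2.98470565e-02,  1.51423068e-01,
        -5.95638707e+02],
       [-1.52032885e-01, -1.93343176e-02,  9.88186311e-01,
        -9.38771260e+02],
       [ 0.00000000e+00,  0.00000000e+00,  0.00000000e+00,
         1.00000000e+00]])}
{'camera_matrix': array([[465.83687152,   0.        , 324.51595788],
       [  0.        , 465.83687152, 245.7581056 ],
       [  0.   
[... 286 characters left out ...]
87228115e-01,  4.78584081e-01,
        -9.33594552e+02],
       [ 0.00000000e+00,  0.00000000e+00,  0.00000000e+00,
         1.00000000e+00]])}
{'camera_matrix': array([[394.20527395,   0.        , 316.67569635],
       [  0.        , 394.20527395, 235.98188509],
       [  0.        ,   0.        ,   1.        ]]), 'k1': 0.006257056214419971, 'T_tool_cam': array([[-1.36062408e-04,  9.51364338e-01,  3.08067975e-01,
         7.91306049e+01],
       [ 9.99999989e-01,  1.48379218e-04, -1.65557292e-05,
         1.61469342e-01],
       [-6.14614156e-05,  3.08067970e-01, -9.51364348e-01,
        -1.30803769e+02],
       [ 0.00000000e+00,  0.00000000e+00,  0.00000000e+00,
         1.00000000e+00]])}
```

View pics/top0.png

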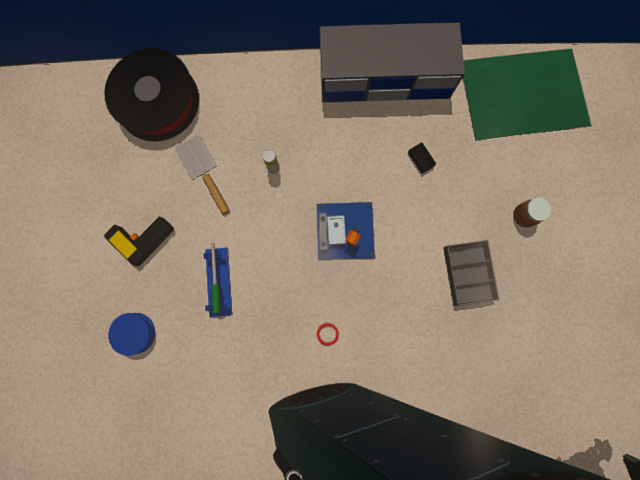

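View pics/side0.png

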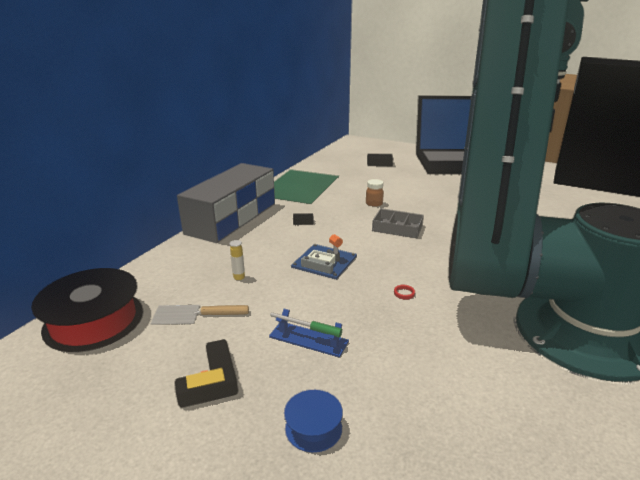

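The top view shows the jig plate near (346,231) with the orange eye at (353,238), and the cradle and bar from (213,245) at the tip to (216,312) at the handle end. The side view agrees. Next I'll measure these roughly.

```bash
cat >> look.py <<'E'
import numpy as np
from scipy.spatial.transform import Rotation as R
def cam(name,s=None):
    m=robot.camera_model(name)
    if name=="wrist":
        T=np.eye(4);q=s["orientation"];T[:3,:3]=R.from_quat([q[1],q[2],q[3],q[0]]).as_matrix();T[:3,3]=s["ee_pos"]
        W=T@m["T_tool_cam"]
    else: W=np.linalg.inv(m["camera_from_world"])
    return np.array(m["camera_matrix"]),m["k1"],W
def ray(c,px):
    K,k,W=c; px=np.atleast_2d(np.array(px,float))
    d=(px-K[:2,2])/np.diag(K)[:2]; u=d.copy()
    for _ in range(10): u=d/(1+k*(u**2).sum(1,keepdims=True))
    v=np.c_[u[:,0],-u[:,1],-np.ones(len(u))]@W[:3,:3].T
    return W[:3,3],v
def plane(c,px,z):
    o,v=ray(c,px); return (o+v*((z-o[2])/v[:,2])[:,None])[:,:2]
def proj(c,P):
    K,k,W=c; p=(np.atleast_2d(P)-W[:3,3])@W[:3,:3]; u=np.c_[p[:,0],-p[:,1]]/-p[:,2:]
    u=u*(1+k*(u**2).sum(1,keepdims=True)); return u*np.diag(K)[:2]+K[:2,2]
def tri(a,pa,b,pb):
    oa,va=ray(a,pa);ob,vb=ray(b,pb)
    A=np.c_[va[0],-vb[0]];t=np.linalg.lstsq(A,ob-oa,rcond=None)[0]
    p,q=oa+t[0]*va[0],ob+t[1]*vb[0]; return (p+q)/2,np.linalg.norm(p-q)
def mask(im,kind,box=None):
    h=cv2.cvtColor(im,cv2.COLOR_RGB2HSV); H,S,V=[h[:,:,i].astype(int) for i in range(3)]
    m={"blue":(H>100)&(H<125)&(S>120)&(V>60),"green":(H>45)&(H<80)&(S>120)&(V>40),"orange":(H>4)&(H<16)&(S>180)&(V>90),
       "white":(S<60)&(V>150)}[kind].astype(np.uint8)*255
    if box: b=np.zeros_like(m);b[box[1]:box[3],box[0]:box[2]]=1;m*=b
    return m
def pts(m): return np.argwhere(m)[:,::-1].astype(float)
E
python3 - <<'E'
from look import *
im=cv2.imread("pics/top0.png")[:,:,::-1].copy();si=cv2.imread("pics/side0.png")[:,:,::-1].copy()
c=cam("top");d=cam("side")
j=pts(mask(im,"blue",(305,190,390,275)));P=plane(c,j,8)
r=cv2.minAreaRect(P.astype(np.float32));print("jig",r)
o=pts(mask(im,"orange",(335,220,370,255)));o2=pts(mask(si,"orange",(320,225,350,255)))
print("eye",o.mean(0),o2.mean(0),tri(c,o.mean(0),d,o2.mean(0)))
g=pts(mask(im,"green",(195,270,235,325)));G=plane(c,g,42)
print("handle",G.mean(0),cv2.minAreaRect(G.astype(np.float32)))
b=pts(mask(im,"blue",(195,235,240,325)));print("cradle",cv2.minAreaRect(plane(c,b,6).astype(np.float32)))
E
```

```text
jig ((603.7817993164062, -13.871654510498047), (122.95527648925781, 121.36016082763672), 0.05296777933835983)
 ** On entry to DLASCL parameter number  4 had an illegal value
 ** On entry to DLASCL parameter number  4 had an illegal value
 ** On entry to DLASCL parameter number  4 had an illegal value
 ** On entry to DLASCL parameter number  4 had an illegal value
 ** On entry to DLASCL parameter number  5 had an illegal value
 ** On entry to DLASCL parameter number  4 had an illegal value<stdin>:7: RuntimeWarning: Mean of empty slice.
  ret = um.true_divide(
Traceback (most recent call last):
  File "look.py", line 27, in tri
    A=np.c_[va[0],-vb[0]];t=np.linalg.lstsq(A,ob-oa,rcond=None)[0]
                            ~~~~~~~~~~~~~~~^^^^^^^^^^^^^^^^^^^^
numpy.linalg.LinAlgError: SVD did not converge in Linear Least Squares
```

```bash
sed -i 's/(H>4)&(H<16)&(S>180)&(V>90)/(H>2)\&(H<18)\&(S>140)\&(V>80)/' look.py
python3 - <<'E'
from look import *
im=cv2.imread("pics/top0.png")[:,:,::-1].copy();si=cv2.imread("pics/side0.png")[:,:,::-1].copy()
c=cam("top");d=cam("side")
o=pts(mask(im,"orange",(335,220,370,255)));o2=pts(mask(si,"orange",(320,225,350,255)))
print(len(o),len(o2))
if len(o2): print("eye",o.mean(0),o2.mean(0),tri(c,o.mean(0),d,o2.mean(0)))
g=pts(mask(im,"green",(195,270,235,325)));G=plane(c,g,42)
print("handle",G.mean(0),cv2.minAreaRect(G.astype(np.float32)))
b=pts(mask(im,"blue",(195,235,240,325)));print("cradle",cv2.minAreaRect(plane(c,b,6).astype(np.float32)))
E
```

```text
138 100
eye [352.42753623 237.56521739] [335.39 240.33] (array([580.06040396, -25.95506015,  59.32514193]), np.float64(0.8992271590087857))
handle [461.19428823 266.81778256] ((461.05535888671875, 266.935302734375), (57.590518951416016, 15.721552848815918), 3.3967957496643066)
cradle ((497.87298583984375, 272.04345703125), (147.71817016601562, 54.51158142089844), 3.6507773399353027)
```

Emit:
{"api": "step_arm", "payload": {
  "plan": [
    [0,0,-0.225,0,0,0,1],
    [0,0,-0.225,0,0,0,1],
    [0,0,-0.225,0,0,0,1],
    [0,0,-0.225,0,0,0,1],
    [0,0,-0.225,0,0,0,1],
    [0,0,-0.225,0,0,0,1],
    [0,0,-0.225,0,0,0,1],
    [0,0,-0.225,0,0,0,1]
  ]
}}

```text
time: 1.1
ee_pos: [192.7, -488.2, 242.0]
orientation: [-0.0, 0.623, 0.782, 0.0]
wrist_force: [1.0, 0.7, -0.3]
opening: 0.998
gripper_force: 0.0
```

Emit:
{"api": "step_arm", "payload": {
  "plan": [
    [0,0,-0.225,0,0,0,1],
    [0,0,-0.225,0,0,0,1],
    [0,0,-0.225,0,0,0,1],
    [0,0,-0.225,0,0,0,1],
    [0,0,-0.225,0,0,0,1],
    [0,0,-0.225,0,0,0,1],
    [0,0,-0.225,0,0,0,1],
    [0,0,-0.225,0,0,0,1]
  ]
}}

```text
time: 2.1
ee_pos: [192.6, -488.2, 242.0]
orientation: [-0.0, -0.034, 0.999, 0.0]
wrist_force: [1.0, -0.2, -0.5]
opening: 0.998
gripper_force: 0.0
```

Emit:
{"api": "step_arm", "payload": {
  "plan": [
    [0,0,0,-0.033,0.0365,0,1],
    [0,0,0,-0.033,0.0365,0,1],
    [0,0,0,-0.033,0.0365,0,1],
    [0,0,0,-0.033,0.0365,0,1],
    [0,0,0,-0.033,0.0365,0,1],
    [0,0,0,-0.033,0.0365,0,1]
  ]
}}

```text
time: 2.85
ee_pos: [377.5, -256.1, 242.2]
orientation: [-0.0, -0.031, 1.0, 0.0]
wrist_force: [0.3, -1.0, -0.3]
opening: 1.0
gripper_force: 0.0
```

Emit:
{"api": "step_arm", "payload": {
  "plan": [
    [0,0,0,-0.033,0.0365,0,1],
    [0,0,0,-0.033,0.0365,0,1],
    [0,0,0,-0.033,0.0365,0,1],
    [0,0,0,-0.033,0.0365,0,1],
    [0,0,0,-0.033,0.0365,0,1],
    [0,0,0,-0.033,0.0365,0,1],
    [0,0,0,0,0,0,1],
    [0,0,0,0,0,0,1]
  ]
}}

```text
time: 3.85
ee_pos: [560.6, -26.9, 241.9]
orientation: [-0.0, -0.031, 1.0, 0.0]
wrist_force: [-0.1, -0.5, -0.0]
opening: 1.001
gripper_force: 0.0
```

```bash
python3 - <<'E'
from look import *
s,im=snap("wrist","pics/w1.png")
print(s["time"],s["ee_pos"],s["orientation"],s["joint_positions"],s["wrist_force"],s["ft_torque"])
E
```

```text
3.85 [560.58622815 -26.8737817  241.94114733] [-4.45843294e-04 -3.10375404e-02  9.99518120e-01  6.48619628e-06] [-1.93002165e-01  3.26586619e-01  4.33922583e-02  1.28847425e+00
 -1.85462310e-04 -2.55087142e-01] [-0.09640648 -0.4691962  -0.01592231] [-0.02359374  0.00513005  0.01342376]
```

View pics/w1.png

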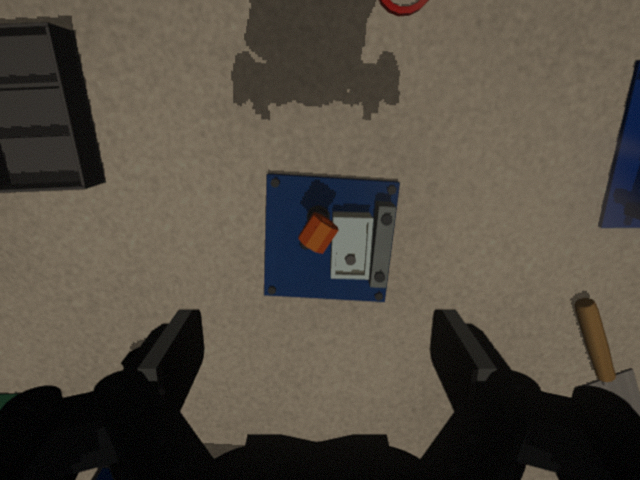

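The wrist view shows the jig plate between corners (267,172), (398,180), (385,301) and (264,296). The eye is at about (318,233), the housing at (351,246) and the fence at (384,247). Next come the jig yaw and a close-up of the eye.

```bash
python3 - <<'E'
from look import *
im=cv2.imread("pics/w1.png")[:,:,::-1].copy()
s=robot.observe();c=cam("wrist",s)
m=mask(im,"blue",(250,160,410,315));P=plane(c,pts(m),8)
hull=cv2.convexHull(P.astype(np.float32));r=cv2.minAreaRect(hull);print("jig",r)
# fit sides of the plate by robust lines in its rotated frame
o=mask(im,"orange",(290,195,345,270));a=pts(o);print(len(a),a.min(0),a.max(0))
print("eye rect z61",cv2.minAreaRect(plane(c,a,61).astype(np.float32)))
w=mask(im,"white",(325,205,378,285));print("part",cv2.minAreaRect(plane(c,pts(w),30).astype(np.float32)))
cv2.imwrite("pics/w1c.png",cv2.resize(im[190:275,285:405,::-1],None,fx=6,fy=6,interpolation=cv2.INTER_CUBIC))
E
```

```text
jig ((604.17236328125, -13.564094543457031), (121.9709701538086, 122.55208587646484), 0.031306538730859756)
819 [299. 216.] [337. 252.]
eye rect z61 ((581.1834106445312, -25.413049697875977), (24.038997650146484, 28.117033004760742), 60.55961990356445)
part ((0.0, 0.0), (0.0, 0.0), 0.0)
```

View pics/w1c.png

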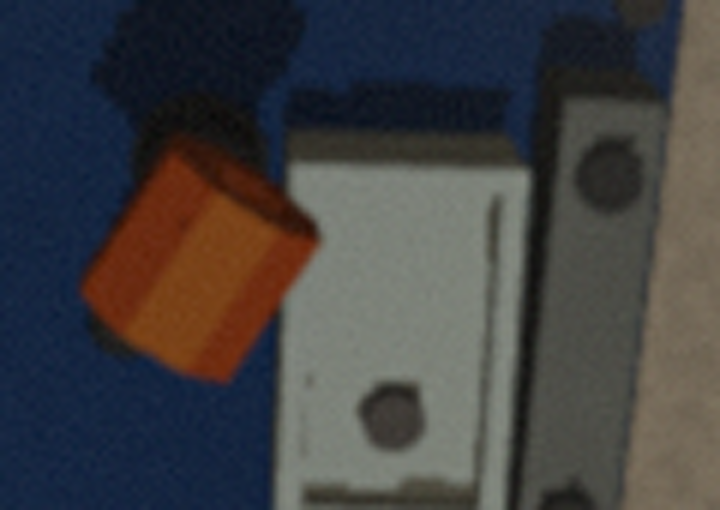

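```bash
python3 - <<'E'
from look import *
s=robot.observe();c=cam("wrist",s)
f=lambda x,y:(285+x/6-.4,190+y/6-.4)
for a,b in [((203,195),(128,305)),((272,237),(190,370))]:
    p=plane(c,[f(*a),f(*b)],73);d=p[1]-p[0];print(p.round(1),np.arctan2(d[1],d[0]),np.linalg.norm(d),p.mean(0))
q=plane(c,[(267,172),(398,180),(385,301),(264,296)],8);print(q.round(1))
print(plane(c,[f(285,160),f(528,168),f(566,97),f(525,500)],30).round(1))
E
```

```text
[[567.1 -25.6]
 [582.9 -34.7]] -0.5186959261756674 18.272351946102056 [574.99559569 -30.16077937]
[[572.3 -16.1]
 [591.7 -25.9]] -0.46428531211065427 21.67781738002797 [581.96470758 -20.9970061 ]
[[540.4 -74.7]
 [540.4  47.1]
 [665.3  49.3]
 [667.2 -74.9]]
[[573.  -12.8]
 [572.1  23.7]
 [560.8  28.2]
 [625.8  28.9]]
```

The eye is at (579.5,-25.8) with yaw about -0.50, and the jig yaw is about 0. The fence face is at y≈28. Now over the cradle.

Emit:
{"api": "step_arm", "payload": {
  "plan": [
    [0,0,0,0.0097,0.043,0.01,1],
    [0,0,0,0.0097,0.043,0.01,1],
    [0,0,0,0.0097,0.043,0.01,1],
    [0,0,0,0.0097,0.043,0.01,1],
    [0,0,0,0.0097,0.043,0.01,1],
    [0,0,0,0.0097,0.043,0.01,1],
    [0,0,0,0.0097,0.043,0.01,1],
    [0,0,0,0,0,0,1],
    [0,0,0,0,0,0,1]
  ]
}}

```text
time: 5.03
ee_pos: [474.8, 268.4, 172.6]
orientation: [0.0, -0.03, 1.0, -0.0]
wrist_force: [-0.2, -0.8, -0.0]
opening: 1.0
gripper_force: 0.0
```

```bash
python3 - <<'E'
from look import *
s,im=snap("wrist","pics/w2.png");c=cam("wrist",s);print(s["ee_pos"])
g=pts(mask(im,"green"));print(len(g),g.mean(0),g.min(0),g.max(0))
G=plane(c,g,38);r=cv2.minAreaRect(G.astype(np.float32));print("handle",r)
E
```

```text
[474.84301531 268.42942699 172.55660898]
1981 [317.45280162 208.37657749] [306. 166.] [330. 252.]
handle ((463.429443359375, 268.25714111328125), (61.34507751464844, 16.15306854248047), 2.998323917388916)
```

View pics/w2.png

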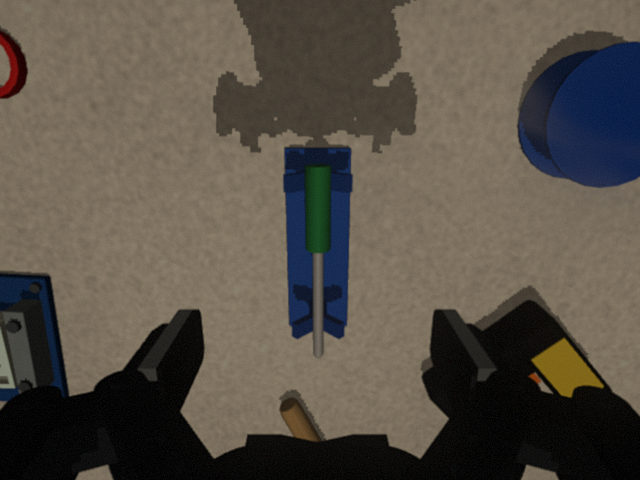

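The bar lies nearly vertical in the picture. The handle runs from (318,166) to (317,252) and the rod tip is at (318,356), centred between the jaws.

```bash
python3 - <<'E'
from look import *
im=cv2.imread("pics/w2.png")[:,:,::-1].copy();s=robot.observe();c=cam("wrist",s)
for y in (175,205,240): 
    g=pts(mask(im,"green",(290,y,350,y+6))); print(y,plane(c,[g.mean(0)],40).round(1))
h=cv2.cvtColor(im,cv2.COLOR_RGB2HSV)
for y in (260,275,340,350):
    r=im[y,300:340].sum(1).astype(int); sgray=(h[y,300:340,1]<60); x=300+np.where(sgray&(r>250))[0]; print(y,x.min(),x.max(),plane(c,[(x.mean(),y)],39).round(1))
print(plane(c,[(317.5,252.5),(318.3,356)],39).round(1))
q=s["orientation"];print(2*np.arctan2(q[2],q[1]))
E
```

```text
175 [[440.5 266.6]]
205 [[461.1 267.9]]
240 [[486.4 269.2]]
260 315 320 [[500.  270.2]]
275 315 321 [[511.7 271.3]]
340 301 338 [[565.8 276.1]]
350 301 336 [[574.8 275.9]]
[[494.3 269.9]
 [580.2 275.7]]
3.2018099345035127
```

Emit:
{"api": "step_arm", "payload": {
  "plan": [
    [0,0,0,0,0,0.032,1],
    [0,0,0,0,0,0.032,1],
    [0,0,0,0,0,0.032,1],
    [0,0,0,0,0,0.026,0.3],
    [0,0,0,0,0,0.013,0],
    [0,0,0,0,0,0.0075,-0.2],
    [0,0,0,0,0,0,-0.3],
    [0,0,0,0,0,0,-0.4]
  ]
}}

```text
time: 6.08
ee_pos: [475.1, 269.6, 30.5]
orientation: [0.001, -0.031, 1.0, 0.0]
wrist_force: [0.3, 0.1, -0.0]
opening: 0.301
gripper_force: 0.0
```

Emit:
{"api": "step_arm", "payload": {
  "plan": [
    [0,0,0,0,0,0,-1],
    [0,0,0,0,0,0,-1],
    [0,0,0,0,0,0,-1],
    [0,0,0,0,0,0,-1],
    [0,0,0,0,0,0,-1],
    [0,0,0,0,0,0,-1]
  ],
  "grip_force": 80
}}

```text
time: 6.82
ee_pos: [475.1, 269.2, 30.7]
orientation: [0.001, -0.031, 1.0, -0.0]
wrist_force: [-1.4, -5.0, 7.4]
opening: 0.185
gripper_force: 77.8
```

```bash
python3 - <<'E'
from look import *
s=robot.observe()
for k in("time","ee_pos","orientation","wrist_force","ft_torque","opening","gripper_force"):print(k,np.round(s[k],4))
E
```

```text
time 6.825
ee_pos [475.1226 269.1533  30.6584]
orientation [ 8.000e-04 -3.080e-02  9.995e-01 -4.000e-04]
wrist_force [-1.4011 -4.95    7.3904]
ft_torque [-0.8184  0.0889  0.0678]
opening 0.1848
gripper_force 77.8472
```

Emit:
{"api": "step_arm", "payload": {
  "plan": [
    [0,0,0,0,0,-0.01,-1],
    [0,0,0,0,0,-0.02,-1],
    [0,0,0,0,0,-0.02,-1],
    [0,0,0,0,0,-0.01,-1],
    [0,0,0.179,0,0,0,-1],
    [0,0,0.179,0,0,0,-1],
    [0,0,0.179,0,0,0,-1],
    [0,0,0.179,0,0,0,-1]
  ]
}}

```text
time: 7.82
ee_pos: [474.5, 269.5, 89.9]
orientation: [-0.0, 0.25, 0.968, 0.0]
wrist_force: [-0.2, -0.4, -0.6]
opening: 0.181
gripper_force: 78.1
```

Emit:
{"api": "step_arm", "payload": {
  "plan": [
    [0,0,0,-0.0122,-0.026,0,-1],
    [0,0,0,-0.0122,-0.026,0,-1],
    [0,0,0,-0.0122,-0.026,0,-1],
    [0,0,0,-0.0122,-0.026,0,-1],
    [0,0,0,-0.0122,-0.026,0,-1],
    [0,0,0,-0.0122,-0.026,0,-1],
    [0,0,0,-0.0122,-0.026,0,-1],
    [0,0,0,-0.0122,-0.026,0,-1],
    [0,0,0,0,0,0,-1],
    [0,0,0,0,0,0,-1]
  ]
}}

```text
time: 9.07
ee_pos: [460.4, 40.5, 89.9]
orientation: [-0.0, 0.248, 0.969, 0.0]
wrist_force: [-0.3, 0.9, -0.2]
opening: 0.182
gripper_force: 78.2
```

```bash
python3 - <<'E'
from look import *
s,im=snap("wrist","pics/w3.png");_,t=snap("top","pics/t3.png");_,d=snap("side","pics/s3.png")
for k in("time","ee_pos","orientation","wrist_force","ft_torque"):print(k,np.round(s[k],4))
q=s["orientation"];print(2*np.arctan2(q[2],q[1]))
a=im[120:480,160:560,::-1]
p=proj(cam("side"),[[560,0,70]])[0].astype(int);b=cv2.resize(d[p[1]-60:p[1]+60,p[0]-67:p[0]+66,::-1],(400,360),interpolation=cv2.INTER_CUBIC);print(p)
cv2.imwrite("pics/c3.png",np.hstack([a,b]))
E
```

```text
time 9.075
ee_pos [460.4241  40.463   89.867 ]
orientation [-0.000e+00  2.478e-01  9.688e-01  1.000e-04]
wrist_force [-0.3465  0.9439 -0.1908]
ft_torque [ 0.0267  0.0244 -0.0335]
2.6406973698377207
[338 242]
```

View pics/c3.png

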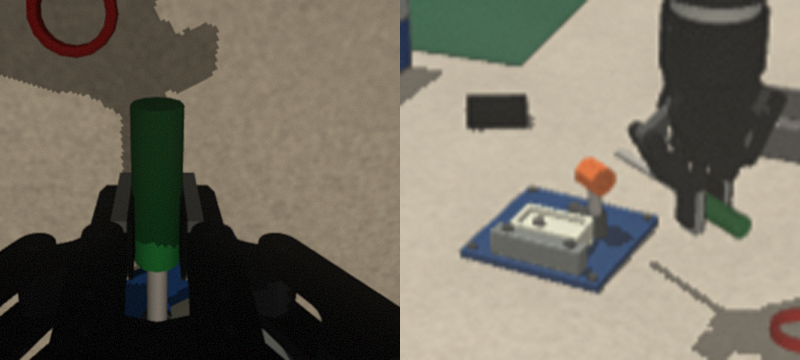

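The bar is held level and in line with the tool. In the side view its tip is at about (342,233), short of the eye at (336,241). I'll compare this with the expected projections.

```bash
python3 - <<'E'
from look import *
d=cam("side");t=cam("top")
tip=[555.1,-11.4,97.2];print("side exp tip,eye,origin",proj(d,[tip,[579.5,-25.8,61],[476.2,31.9,97.2]]).round(1))
print("top exp",proj(t,[tip,[579.5,-25.8,61]]).round(1))
im=cv2.imread("pics/s3.png");cv2.imwrite("pics/s3c.png",cv2.resize(im[215:265,320:400],(800,500),interpolation=cv2.INTER_CUBIC))
g=pts(mask(im[:,:,::-1].copy(),"orange",(320,225,350,255)));print((g.min(0)+g.max(0))/2,g.mean(0))
E
```

```text
side exp tip,eye,origin [[342.7 231.1]
 [335.8 239.8]
 [366.7 246. ]]
top exp [[346.7 247.3]
 [352.3 237.5]]
[335.5 240.5] [335.40594059 240.28712871]
```

View pics/s3c.png

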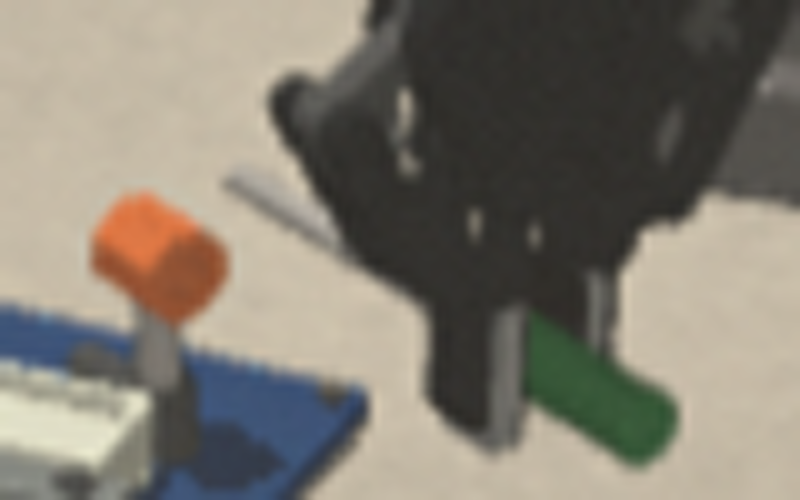

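Emit:
{"api": "step_arm", "payload": {
  "plan": [
    [0,0,0,0,-0.0009,0.015,-1],
    [0,0,0,0,0,0.015,-1],
    [0,0,0,0,0,0.0054,-1],
    [0,0,0,-0.005,0,0,-1],
    [0,0,0,0,0,0,-1]
  ]
}}

```text
time: 9.85
ee_pos: [465.2, 36.8, 54.8]
orientation: [0.0, 0.248, 0.969, 0.0]
wrist_force: [-1.1, -0.2, -1.3]
opening: 0.183
gripper_force: 78.2
```

```bash
python3 - <<'E'
from look import *
s,d=snap("side","pics/s4.png");_,t=snap("top","pics/t4.png")
print(s["time"],s["ee_pos"],s["wrist_force"],s["ft_torque"])
q=s["orientation"];b=2*np.arctan2(q[2],q[1])-np.pi;u=np.array([np.cos(b),np.sin(b),0]);p=s["ee_pos"]+[0,0,7.3]
print(b,"tip",p+108*u,"eye-line",p+u*np.dot(np.array([579.5,-25.8,61])-p,u))
P=[p+108*u,p-42*u,[579.5,-25.8,61]]
print(proj(cam("side"),P).round(1),proj(cam("top"),P).round(1))
A=cv2.resize(d[225:265,320:400,::-1],(800,400),interpolation=cv2.INTER_CUBIC)
B=cv2.resize(t[220:260,320:400,::-1],(400,200),interpolation=cv2.INTER_CUBIC)
C=np.zeros((600,800,3),np.uint8);C[:400]=A;C[400:,:400]=B;cv2.imwrite("pics/c4.png",C)
E
```

```text
9.85 [465.15570455  36.84986157  54.84796055] [-1.09395676 -0.24618728 -1.30126491] [0.03284878 0.03458575 0.04818007]
-0.5006454974225316 tip [559.90117895 -14.98926535  62.14796055] eye-line [579.5368101  -25.73272283  62.14796055]
[[341.2 243. ]
 [381.9 269.5]
 [335.8 239.8]] [[347.5 246.9]
 [314.7 311.8]
 [352.3 237.5]]
```

View pics/c4.png

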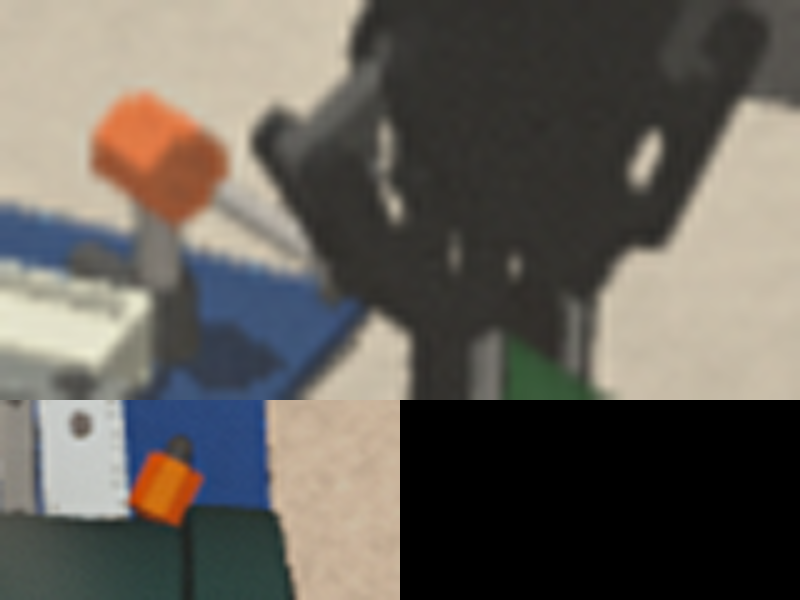

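The tip at about (341.5,244) lines up with the eye to within about 1 mm, a little low. I'll raise it 0.5 mm and enter slowly.

Emit:
{"api": "step_arm", "payload": {
  "plan": [
    [0,0,0,-0.006,0,-0.0005,-1],
    [0,0,0,-0.006,0,0,-1],
    [0,0,0,-0.006,0,0,-1],
    [0,0,0,0,0,0,-1]
  ]
}}

```text
time: 10.45
ee_pos: [480.6, 28.0, 54.8]
orientation: [0.0, 0.248, 0.969, 0.0]
wrist_force: [1.4, -0.9, -0.9]
opening: 0.186
gripper_force: 78.2
```

```bash
cat > st.py <<'E'
from look import *
s=robot.observe()
q=s["orientation"];b=2*np.arctan2(q[2],q[1]);b=(b-np.pi+np.pi)%(2*np.pi)-np.pi
E=np.array([579.5,-25.8,61]);r=s["ee_pos"]-E;F=s["wrist_force"];T=s["ft_torque"]
print("t",s["time"],"tcp",s["ee_pos"].round(2) if hasattr(s["ee_pos"],"round") else s["ee_pos"],"baryaw",round(b,4),"dist",round(float(np.hypot(r[0],r[1])),2),"dir",round(float(np.arctan2(-r[1],-r[0])),4))
print("F",np.round(F,2),"T",np.round(T,3),"Maxis",round(float(T[2]+(r[0]*F[1]-r[1]*F[0])/1000),3))
E
python3 st.py
```

```text
t 10.45 tcp [480.63  28.01  54.81] baryaw -0.5011 dist 112.57 dir -0.4984
F [ 1.36 -0.85 -0.86] T [ 0.027  0.054 -0.001] Maxis 0.01
```

Emit:
{"api": "step_arm", "payload": {
  "plan": [
    [0,0,0,-0.006,0,0,-1],
    [0,0,0,-0.007,0,0,-1],
    [0,0,0,-0.007,0,0,-1],
    [0,0,0,-0.007,0,0,-1],
    [0,0,0,-0.007,0,0,-1],
    [0,0,0,-0.005,0,0,-1],
    [0,0,0,0,0,0,-1]
  ]
}}

```text
time: 11.32
ee_pos: [514.6, 9.4, 54.8]
orientation: [0.0, 0.248, 0.969, 0.0]
wrist_force: [0.8, -0.7, -1.3]
opening: 0.187
gripper_force: 78.2
```

```bash
python3 st.py
```

```text
t 11.325 tcp [514.63   9.4   54.81] baryaw -0.5009 dist 73.81 dir -0.4972
F [ 0.77 -0.7  -1.25] T [0.084 0.025 0.029] Maxis 0.047
```

Emit:
{"api": "step_arm", "payload": {
  "plan": [
    [0,0,-0.1,-0.0002,-0.0058,0,-1],
    [0,0,-0.1,-0.0002,-0.0058,0,-1],
    [0,0,-0.1,-0.0002,-0.0058,0,-1],
    [0,0,-0.1,-0.0002,-0.0058,0,-1],
    [0,0,-0.1,-0.0002,-0.0058,0,-1],
    [0,0,0,0,0,0,-1]
  ]
}}

```text
time: 12.08
ee_pos: [505.3, -17.4, 54.9]
orientation: [-0.0, 0.054, 0.999, 0.001]
wrist_force: [1.2, 5.8, -1.2]
opening: 0.181
gripper_force: 78.9
```

```bash
python3 st.py
```

```text
t 12.075 tcp [505.35 -17.41  54.86] baryaw -0.1079 dist 74.63 dir -0.1127
F [ 1.16  5.81 -1.19] T [ 1.06  -0.078  0.168] Maxis -0.272
```

Emit:
{"api": "step_arm", "payload": {
  "plan": [
    [0,0,-0.1,-0.0004,-0.0058,0,-1],
    [0,0,-0.1,-0.0004,-0.0058,0,-1],
    [0,0,-0.1,-0.0004,-0.0058,0,-1],
    [0,0,-0.05,-0.0002,-0.0029,0,-1],
    [0,0,0,0,0,0,-1]
  ]
}}

```text
time: 12.7
ee_pos: [506.1, -37.5, 54.7]
orientation: [-0.001, -0.083, 0.997, 0.001]
wrist_force: [-2.8, 4.9, -0.0]
opening: 0.185
gripper_force: 78.9
```

```bash
python3 st.py
```

```text
t 12.7 tcp [506.13 -37.53  54.68] baryaw 0.1659 dist 74.3 dir 0.1586
F [-2.76  4.94 -0.05] T [0.857 0.373 0.173] Maxis -0.221
```

Emit:
{"api": "step_arm", "payload": {
  "plan": [
    [0,0,-0.05,-0.0002,-0.0029,0,-1],
    [0,0,-0.05,-0.0002,-0.0029,0,-1],
    [0,0,-0.05,-0.0002,-0.0029,0,-1],
    [0,0,0,0,0,0,-1]
  ]
}}

```text
time: 13.2
ee_pos: [508.2, -46.0, 54.6]
orientation: [-0.001, -0.141, 0.99, 0.001]
wrist_force: [-4.8, 3.7, 1.5]
opening: 0.183
gripper_force: 78.9
```

```bash
python3 st.py; python3 - <<'E'
from look import *
s,im=snap("wrist","pics/w5.png");_,t=snap("top","pics/t5.png");_,d=snap("side","pics/s5.png")
C=np.zeros((600,800,3),np.uint8)
C[:400,:400]=cv2.resize(t[195:265,310:380,::-1],(400,400),interpolation=cv2.INTER_CUBIC);C[:400,400:]=cv2.resize(d[225:290,285:350,::-1],(400,400),interpolation=cv2.INTER_CUBIC)
cv2.imwrite("pics/c5.png",C[:400])
E
```

```text
t 13.2 tcp [508.19 -45.99  54.59] baryaw 0.2834 dist 74.12 dir 0.2759
F [-4.79  3.73  1.52] T [0.746 0.711 0.171] Maxis -0.191
```

View pics/c5.png

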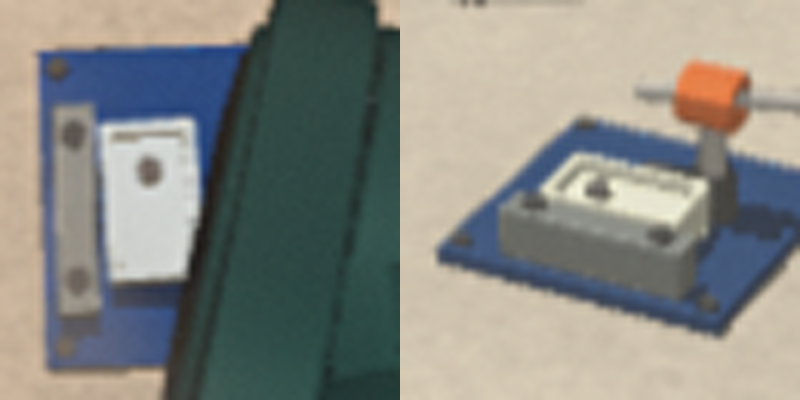

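The top view shows the housing still about 4 mm off the fence and slightly skewed. The side view shows the bar through the eye. I'll go on in small steps.

Emit:
{"api": "step_arm", "payload": {
  "plan": [
    [0,0,-0.04,-0.0002,-0.0023,0,-1],
    [0,0,-0.04,-0.0002,-0.0023,0,-1]
  ]
}}

```text
time: 13.6
ee_pos: [509.7, -50.3, 54.5]
orientation: [-0.001, -0.172, 0.985, 0.0]
wrist_force: [-5.7, 2.5, 0.1]
opening: 0.183
gripper_force: 78.9
```

```bash
python3 st.py
```

```text
t 13.6 tcp [509.65 -50.31  54.54] baryaw 0.3466 dist 74.02 dir 0.3375
F [-5.68  2.53  0.08] T [0.443 1.016 0.016] Maxis -0.3
```

Emit:
{"api": "step_arm", "payload": {
  "plan": [
    [0,0,-0.03,-0.0001,-0.0017,0,-1],
    [0,0,-0.03,-0.0001,-0.0017,0,-1]
  ]
}}

```text
time: 13.85
ee_pos: [511.0, -53.5, 54.5]
orientation: [-0.001, -0.195, 0.981, 0.0]
wrist_force: [-5.1, 1.4, 0.1]
opening: 0.182
gripper_force: 78.9
```

```bash
python3 st.py
```

```text
t 13.85 tcp [510.97 -53.49  54.53] baryaw 0.3934 dist 73.91 dir 0.384
F [-5.09  1.39  0.09] T [0.274 1.04  0.03 ] Maxis -0.206
```

Emit:
{"api": "step_arm", "payload": {
  "plan": [
    [0,0,-0.03,0,-0.0017,0,-1],
    [0,0,-0.03,0,-0.0017,0,-1]
  ]
}}

```text
time: 14.1
ee_pos: [512.3, -56.7, 54.5]
orientation: [-0.001, -0.218, 0.976, 0.0]
wrist_force: [-6.4, 2.0, 0.2]
opening: 0.184
gripper_force: 78.9
```

```bash
python3 st.py
```

```text
t 14.1 tcp [512.34 -56.68  54.52] baryaw 0.4404 dist 73.92 dir 0.431
F [-6.42  2.03  0.16] T [ 0.213  1.04  -0.049] Maxis -0.384
```

Emit:
{"api": "step_arm", "payload": {
  "plan": [
    [0,0,-0.03,0,-0.0017,0,-1]
  ]
}}

```text
time: 14.22
ee_pos: [513.1, -58.2, 54.5]
orientation: [-0.001, -0.23, 0.973, 0.0]
wrist_force: [-5.8, 0.6, 0.1]
opening: 0.182
gripper_force: 78.9
```

```bash
python3 st.py
```

```text
t 14.225 tcp [513.1  -58.24  54.52] baryaw 0.464 dist 73.9 dir 0.4544
F [-5.85  0.6   0.06] T [ 0.16   1.015 -0.023] Maxis -0.252
```

Emit:
{"api": "step_arm", "payload": {
  "plan": [
    [0,0,-0.03,0,-0.0017,0,-1]
  ]
}}

```text
time: 14.35
ee_pos: [513.9, -59.8, 54.6]
orientation: [-0.001, -0.241, 0.97, 0.0]
wrist_force: [-5.3, 0.3, 0.5]
opening: 0.183
gripper_force: 78.9
```

```bash
python3 st.py
```

```text
t 14.35 tcp [513.93 -59.77  54.56] baryaw 0.4875 dist 73.85 dir 0.478
F [-5.29  0.31  0.46] T [ 0.161  0.929 -0.029] Maxis -0.229
```

```bash
cat >> st.py <<'E'
M=[]
for i in range(4):
    robot.camera("side");s=robot.observe();F=s["wrist_force"];T=s["ft_torque"];M.append(T[2]+(r[0]*F[1]-r[1]*F[0])/1000)
print("Mavg",np.mean(M).round(3),np.std(M).round(3),"F",np.round(F,1))
E

```

Emit:
{"api": "step_arm", "payload": {
  "plan": [
    [0,0,-0.03,0,-0.0017,0,-1]
  ]
}}

```text
time: 14.48
ee_pos: [514.7, -61.3, 54.6]
orientation: [-0.001, -0.253, 0.968, 0.0]
wrist_force: [-4.8, 2.1, -0.3]
opening: 0.183
gripper_force: 78.9
```

```bash
python3 st.py
```

```text
t 14.475 tcp [514.74 -61.31  54.57] baryaw 0.5111 dist 73.85 dir 0.5016
F [-4.8   2.1  -0.25] T [ 0.098  0.94  -0.039] Maxis -0.346
Mavg -0.237 0.022 F [-5.5  0.8  0.9]
```

Emit:
{"api": "step_arm", "payload": {
  "plan": [
    [0,0,-0.02,0,-0.0011,0,-1]
  ]
}}

```text
time: 14.8
ee_pos: [515.3, -62.2, 54.6]
orientation: [-0.001, -0.26, 0.966, 0.0]
wrist_force: [-5.5, 0.8, 0.4]
opening: 0.183
gripper_force: 78.9
```

```bash
python3 st.py
```

```text
t 14.8 tcp [515.28 -62.2   54.59] baryaw 0.5263 dist 73.82 dir 0.5156
F [-5.46  0.81  0.43] T [ 0.041  0.952 -0.063] Maxis -0.313
Mavg -0.229 0.042 F [-5.4  0.7  0.6]
```

Emit:
{"api": "step_arm", "payload": {
  "plan": [
    [0,0,-0.02,0,-0.0011,0,-1]
  ]
}}

```text
time: 15.12
ee_pos: [515.9, -63.2, 54.6]
orientation: [-0.001, -0.268, 0.964, 0.0]
wrist_force: [-5.6, 0.9, 0.3]
opening: 0.182
gripper_force: 78.9
```

```bash
python3 st.py
```

```text
t 15.125 tcp [515.86 -63.19  54.6 ] baryaw 0.542 dist 73.81 dir 0.5312
F [-5.62  0.93  0.27] T [ 0.054  0.902 -0.061] Maxis -0.331
Mavg -0.249 0.017 F [-4.2  1.4 -0.6]
```

Emit:
{"api": "step_arm", "payload": {
  "plan": [
    [0,0,-0.02,0,-0.0011,0,-1]
  ]
}}

```text
time: 15.45
ee_pos: [516.4, -64.2, 54.6]
orientation: [-0.001, -0.275, 0.961, 0.0]
wrist_force: [-5.7, 0.3, -0.7]
opening: 0.183
gripper_force: 78.9
```

```bash
python3 st.py
```

```text
t 15.45 tcp [516.44 -64.15  54.57] baryaw 0.5578 dist 73.81 dir 0.5465
F [-5.69  0.27 -0.74] T [ 0.02   0.969 -0.075] Maxis -0.31
Mavg -0.225 0.039 F [-4.9 -0.7  0.1]
```

Emit:
{"api": "step_arm", "payload": {
  "plan": [
    [0,0,-0.02,0,-0.0011,0,-1]
  ]
}}

```text
time: 15.78
ee_pos: [517.1, -65.1, 54.6]
orientation: [-0.001, -0.283, 0.959, 0.0]
wrist_force: [-5.6, 0.4, -0.5]
opening: 0.182
gripper_force: 78.9
```

```bash
python3 st.py
```

```text
t 15.775 tcp [517.08 -65.12  54.61] baryaw 0.5737 dist 73.77 dir 0.5621
F [-5.55  0.41 -0.51] T [ 0.041  0.951 -0.057] Maxis -0.301
Mavg -0.252 0.049 F [-6.   0.8  0.1]
```

Emit:
{"api": "step_arm", "payload": {
  "plan": [
    [0,0,-0.02,0,-0.0011,0,-1]
  ]
}}

```text
time: 16.1
ee_pos: [517.7, -66.1, 54.6]
orientation: [-0.001, -0.29, 0.957, 0.0]
wrist_force: [-4.4, -0.2, 0.1]
opening: 0.184
gripper_force: 78.9
```

```bash
python3 st.py; cat > gap.py <<'E'
from look import *
def edges(im):
    c=cam("top");g=cv2.cvtColor(im,cv2.COLOR_RGB2GRAY).astype(float);o=[]
    for y in (218,222,226,230,234,238):
        row=g[y,315:345]; x=np.where(row>0.85*np.percentile(row,98))[0]; x=[k for k in x if k>8]; a=x[0]; lo=row[max(a-3,0):a].min()
        k=a-1+( (0.5*(row[a]+lo)-row[a-1])/(row[a]-row[a-1]) ); o.append(plane(c,[(315+k,y)],30)[0,1])
    return np.round(o,1)
print("t0",edges(cv2.imread("pics/top0.png")[:,:,::-1].copy()),"t5",edges(cv2.imread("pics/t5.png")[:,:,::-1].copy()))
_,t=snap("top","pics/t6.png");print("now",edges(t))
E
python3 gap.py
```

```text
t 16.1 tcp [517.72 -66.08  54.63] baryaw 0.5893 dist 73.75 dir 0.5778
F [-4.36 -0.23  0.08] T [-0.01   0.94  -0.081] Maxis -0.243
Mavg -0.222 0.047 F [-5.   1.  -0.4]
t0 [24.9 25.1 24.9 24.7 24.6 24.3] t5 [25.  25.2 25.2 24.9 24.7 24.5]
now [29.4 25.7 25.6 26.  26.2 26.3]
```

Emit:
{"api": "step_arm", "payload": {
  "plan": [
    [0,0,-0.02,0,-0.0011,0,-1],
    [0,0,-0.02,0,-0.0011,0,-1]
  ]
}}

```text
time: 16.6
ee_pos: [519.0, -68.0, 54.6]
orientation: [-0.001, -0.306, 0.952, 0.0]
wrist_force: [-5.6, -1.1, 0.4]
opening: 0.183
gripper_force: 78.9
```

```bash
python3 st.py; python3 gap.py|tail -1
```

```text
t 16.6 tcp [519.03 -67.97  54.63] baryaw 0.6211 dist 73.72 dir 0.609
F [-5.58 -1.15  0.41] T [-0.057  0.975 -0.031] Maxis -0.197
Mavg -0.206 0.052 F [-4.9 -0.2  0.1]
now [29.9 28.  27.4 27.7 26.5 28.2]
```

Emit:
{"api": "step_arm", "payload": {
  "plan": [
    [0,0,-0.02,0,-0.0011,0,-1]
  ]
}}

```text
time: 16.98
ee_pos: [519.7, -68.9, 54.6]
orientation: [-0.001, -0.313, 0.95, 0.0]
wrist_force: [-4.7, -0.1, -0.1]
opening: 0.183
gripper_force: 78.9
```

```bash
python3 st.py; python3 gap.py|tail -1
```

```text
t 16.975 tcp [519.65 -68.89  54.62] baryaw 0.6366 dist 73.74 dir 0.624
F [-4.66 -0.07 -0.13] T [-0.078  0.906 -0.149] Maxis -0.345
Mavg -0.247 0.043 F [-4.9  0.4 -0.2]
now [29.9 28.1 27.4 27.7 26.7 28.2]
```

Emit:
{"api": "step_arm", "payload": {
  "plan": [
    [0,0,-0.015,0,-0.0009,0,-1]
  ]
}}

```text
time: 17.35
ee_pos: [520.2, -69.6, 54.6]
orientation: [-0.001, -0.318, 0.948, 0.0]
wrist_force: [-5.2, 1.1, 0.6]
opening: 0.185
gripper_force: 78.9
```

```bash
python3 st.py
```

```text
t 17.35 tcp [520.17 -69.58  54.62] baryaw 0.6482 dist 73.74 dir 0.6357
F [-5.19  1.13  0.6 ] T [-0.028  0.996 -0.165] Maxis -0.459
Mavg -0.35 0.03 F [-6.  -0.5  0. ]
```

Emit:
{"api": "step_arm", "payload": {
  "plan": [
    [0,0,-0.015,0,-0.0009,0,-1]
  ]
}}

```text
time: 17.68
ee_pos: [520.7, -70.2, 54.6]
orientation: [-0.001, -0.324, 0.946, 0.0]
wrist_force: [-5.2, 0.6, 0.4]
opening: 0.179
gripper_force: 78.9
```

```bash
python3 st.py; python3 gap.py|tail -1
```

```text
t 17.675 tcp [520.65 -70.22  54.6 ] baryaw 0.66 dist 73.73 dir 0.6466
F [-5.25  0.62  0.38] T [ 0.077  1.052 -0.124] Maxis -0.394
Mavg -0.435 0.037 F [-5.6  0.   0.6]
now [29.9 28.  27.4 27.7 26.7 28.2]
```

Emit:
{"api": "step_arm", "payload": {
  "plan": [
    [0,0,-0.015,0,-0.0009,0,-1]
  ]
}}

```text
time: 18.05
ee_pos: [521.1, -70.9, 54.6]
orientation: [-0.001, -0.33, 0.944, 0.0]
wrist_force: [-5.9, 0.9, -0.2]
opening: 0.183
gripper_force: 78.9
```

```bash
python3 st.py
```

```text
t 18.05 tcp [521.14 -70.87  54.59] baryaw 0.6718 dist 73.73 dir 0.6576
F [-5.86  0.88 -0.21] T [ 0.224  1.091 -0.179] Maxis -0.494
Mavg -0.45 0.021 F [-6.6  0.   0.2]
```

Emit:
{"api": "step_arm", "payload": {
  "plan": [
    [0,0,-0.015,0,-0.0009,0,-1]
  ]
}}

```text
time: 18.38
ee_pos: [521.7, -71.5, 54.6]
orientation: [-0.001, -0.335, 0.942, 0.0]
wrist_force: [-6.5, 1.2, 1.0]
opening: 0.182
gripper_force: 79.0
```

```bash
sed -i 's/range(4)/range(8)/' st.py; python3 st.py
```

```text
t 18.375 tcp [521.65 -71.51  54.56] baryaw 0.6836 dist 73.73 dir 0.6687
F [-6.51  1.19  0.96] T [ 0.253  1.169 -0.266] Maxis -0.633
Mavg -0.522 0.032 F [-5.9  1.4  0.2]
```

Emit:
{"api": "step_arm", "payload": {
  "plan": [
    [0,0,-0.015,0,-0.0009,0,-1]
  ]
}}

```text
time: 18.9
ee_pos: [522.1, -72.1, 54.5]
orientation: [-0.001, -0.341, 0.94, 0.001]
wrist_force: [-6.4, 1.2, 1.1]
opening: 0.186
gripper_force: 79.0
```

```bash
python3 st.py
```

```text
t 18.9 tcp [522.11 -72.14  54.53] baryaw 0.6954 dist 73.77 dir 0.6792
F [-6.35  1.24  1.14] T [ 0.342  1.206 -0.298] Maxis -0.663
Mavg -0.628 0.051 F [-6.4  0.9  0.2]
```

About 15 N. Now I'll back off into the free play.

Emit:
{"api": "step_arm", "payload": {
  "plan": [
    [0,0,0.05,0,0.0029,0,-1],
    [0,0,0.05,0,0.0029,0,-1],
    [0,0,0.05,0,0.0029,0,-1],
    [0,0,0.05,0,0.0029,0,-1],
    [0,0,0,0,0,0,-1]
  ]
}}

```text
time: 19.92
ee_pos: [516.6, -63.1, 55.0]
orientation: [0.0, -0.266, 0.964, -0.0]
wrist_force: [-0.2, 0.6, -0.6]
opening: 0.188
gripper_force: 78.9
```

```bash
sed -i 's/range(8)/range(4)/' st.py; python3 st.py
```

```text
t 19.925 tcp [516.57 -63.13  54.95] baryaw 0.5392 dist 73.17 dir 0.5354
F [-0.19  0.55 -0.59] T [-0.013  0.081 -0.035] Maxis -0.077
Mavg -0.004 0.033 F [ 0.1  0.6 -0.2]
```

Emit:
{"api": "step_arm", "payload": {
  "plan": [
    [0,0,0.06,0,0.0035,0,-1],
    [0,0,0,0.005,0,0,-1],
    [0,0,0,0.008,0,0,-1],
    [0,0,0,0,0,0,-1]
  ]
}}

```text
time: 20.62
ee_pos: [502.7, -66.8, 54.9]
orientation: [-0.0, -0.244, 0.97, 0.0]
wrist_force: [0.2, 0.0, -1.1]
opening: 0.182
gripper_force: 79.1
```

```bash
python3 st.py
```

```text
t 20.625 tcp [502.69 -66.78  54.91] baryaw 0.4928 dist 87.06 dir 0.4901
F [ 0.19  0.05 -1.07] T [-0.029  0.026  0.038] Maxis 0.042
Mavg 0.028 0.066 F [ 0.   0.5 -1. ]
```

Emit:
{"api": "step_arm", "payload": {
  "plan": [
    [0,0,0,0.01,0,0,-1],
    [0,0,0,0.012,0,0,-1],
    [0,0,0,0.014,0,0,-1],
    [0,0,0,0.014,0,0,-1],
    [0,0,0,0.01,0,0,-1],
    [0,0,0,0,0,-0.015,-1],
    [0,0,0,0,0,-0.02,-1],
    [0,0,0.183,0,0,0,-1],
    [0,0,0.183,0,0,0,-1],
    [0,0,0.183,0,0,0,-1]
  ]
}}

```text
time: 22.08
ee_pos: [450.2, -95.0, 90.0]
orientation: [0.0, -0.028, 1.0, -0.0]
wrist_force: [0.6, -0.3, -0.2]
opening: 0.186
gripper_force: 79.1
```

Emit:
{"api": "step_arm", "payload": {
  "plan": [
    [0,0,0,0,0,0,-1],
    [0,0,0,0,0,0,-1]
  ]
}}

```text
time: 22.32
ee_pos: [450.3, -94.9, 89.9]
orientation: [0.0, -0.032, 0.999, 0.0]
wrist_force: [0.1, 0.3, -0.9]
opening: 0.184
gripper_force: 79.1
```

```bash
python3 st.py; python3 - <<'E'
from look import *
s,im=snap("wrist","pics/w7.png")
for n in ("w3","w7"):
    g=pts(mask(cv2.imread(f"pics/{n}.png")[:,:,::-1].copy(),"green",(260,200,380,400)))
    print(n,len(g),g.mean(0),[ (y,g[abs(g[:,1]-y)<3][:,0].mean().round(2)) for y in(240,280,320,360)],g.min(0),g.max(0))
ax=s["ee_pos"];q=s["orientation"];psi=2*np.arctan2(q[2],q[1])
d=np.array([475.1,269.15])-ax[:2];x=np.array([np.cos(psi),np.sin(psi)]);y=np.array([np.sin(psi),-np.cos(psi)])
print(psi,d,"tx,ty",d@x,d@y,"dz",ax[2]-30.66)
E
python3 gap.py|tail -1
```

```text
t 22.325 tcp [450.31 -94.9   89.89] baryaw 0.0647 dist 146.51 dir 0.4912
F [ 0.1   0.28 -0.85] T [-0.002  0.038  0.034] Maxis 0.006
Mavg -0.05 0.087 F [-1.1 -0.  -0.6]
w3 4806 [317.02476072 309.08198086] [(240, np.float64(318.47)), (280, np.float64(317.29)), (320, np.float64(316.7)), (360, np.float64(314.04))] [294. 228.] [340. 391.]
w7 4105 [317.13057247 313.70280146] [(240, np.float64(318.51)), (280, np.float64(317.91)), (320, np.float64(316.81)), (360, np.float64(315.15))] [295. 230.] [339. 391.]
3.2044431416729897 [ 24.68660533 363.98859338] tx,ty -47.49966548489325 361.7193751691867 dz 59.213049588513485
now [29.9 27.9 27.4 27.7 26.5 28.3]
```

Emit:
{"api": "step_arm", "payload": {
  "plan": [
    [0,0,0,-0.0047,0.03,0,-1],
    [0,0,0,-0.0047,0.038,0,-1],
    [0,0,0,-0.0047,0.038,0,-1],
    [0,0,0,-0.0047,0.038,0,-1],
    [0,0,0,-0.0047,0.038,0,-1],
    [0,0,0,-0.0047,0.038,0,-1],
    [0,0,0,-0.0047,0.038,0,-1],
    [0,0,0,-0.0047,0.038,0,-1],
    [0,0,0,-0.0047,0.036,0,-1],
    [0,0,0,-0.0047,0.03,0,-1]
  ]
}}

```text
time: 23.88
ee_pos: [475.0, 270.9, 89.8]
orientation: [0.0, -0.031, 1.0, -0.0]
wrist_force: [0.0, -0.6, -0.5]
opening: 0.181
gripper_force: 79.1
```

Emit:
{"api": "step_arm", "payload": {
  "plan": [
    [0,0,0,0,0,0.01,-1],
    [0,0,0,0,0,0.015,-1],
    [0,0,0,0,0,0,-1],
    [0,0,0,0,0,0,-1]
  ]
}}

```text
time: 24.38
ee_pos: [475.2, 268.9, 65.1]
orientation: [-0.0, -0.031, 1.0, -0.0]
wrist_force: [-0.6, 0.4, 0.1]
opening: 0.18
gripper_force: 79.1
```

```bash
python3 st.py|head -1
```

```text
t 24.375 tcp [475.16 268.93  65.14] baryaw 0.0612 dist 312.65 dir -1.2305
```

Emit:
{"api": "step_arm", "payload": {
  "plan": [
    [0,0,0,0,0,0.012,-1],
    [0,0,0,0,0,0.012,-1],
    [0,0,0,0,0,0.006,-1],
    [0,0,0,0,0,0.003,-1],
    [0,0,0,0,0,0.001,-1],
    [0,0,0,0,0,0,-1]
  ]
}}

```text
time: 25.32
ee_pos: [475.0, 269.3, 31.0]
orientation: [-0.0, -0.031, 1.0, -0.0]
wrist_force: [-1.9, -1.6, 0.6]
opening: 0.185
gripper_force: 79.5
```

```bash
python3 st.py
```

```text
t 25.325 tcp [474.97 269.31  31.03] baryaw 0.0616 dist 313.08 dir -1.2304
F [-1.89 -1.6   0.58] T [-0.26   0.18   0.023] Maxis 0.749
Mavg 0.619 0.212 F [-1.4 -2.7  2. ]
```

Seated. I'll lower the grip gently and open in small stages, then rise.

Emit:
{"api": "step_arm", "payload": {
  "plan": [
    [0,0,0,0,0,0.0003,-1],
    [0,0,0,0,0,0,-0.5],
    [0,0,0,0,0,0,-0.3],
    [0,0,0,0,0,0,-0.1],
    [0,0,0,0,0,0,0.2],
    [0,0,0,0,0,0,0.3],
    [0,0,0,0,0,0,0.3]
  ],
  "grip_force": 20
}}

```text
time: 26.4
ee_pos: [475.1, 269.4, 30.6]
orientation: [0.0, -0.031, 1.0, 0.0]
wrist_force: [0.5, 0.1, -0.6]
opening: 0.651
gripper_force: 0.0
```

Emit:
{"api": "step_arm", "payload": {
  "plan": [
    [0,0,0,0,0,-0.015,0.3],
    [0,0,0,0,0,-0.03,0.3],
    [0,0,0,0,0,-0.032,0.5],
    [0,0,0,0,0,-0.032,1],
    [0,0,0,0,0,-0.033,1],
    [0,0,0,0,0,0,1],
    [0,0,0,0,0,0,1],
    [0,0,0,0,0,0,1]
  ]
}}

```text
time: 27.4
ee_pos: [474.6, 269.2, 171.9]
orientation: [-0.001, -0.031, 1.0, -0.0]
wrist_force: [0.3, -1.2, 0.2]
opening: 0.996
gripper_force: 0.0
```

```bash
python3 st.py|head -1; python3 - <<'E'
from look import *
s,im=snap("wrist","pics/w8.png");c=cam("wrist",s)
print("handle",cv2.minAreaRect(plane(c,pts(mask(im,"green")),38).astype(np.float32)))
_,t=snap("top","pics/t8.png");_,d=snap("side","pics/s8.png")
C=np.zeros((600,800,3),np.uint8);C[:400,:400]=cv2.resize(t[195:265,310:380,::-1],(400,400),interpolation=cv2.INTER_CUBIC);C[:400,400:]=cv2.resize(d[225:345,260:360,::-1],(400,400),interpolation=cv2.INTER_CUBIC)
C[400:,:267]=cv2.resize(im[:,:,::-1],(267,200));cv2.imwrite("pics/c8.png",C)
E
python3 gap.py|tail -1
```

```text
t 27.4 tcp [474.61 269.24 171.94] baryaw 0.0616 dist 313.12 dir -1.2292
handle ((463.5614929199219, 268.1205749511719), (60.58575439453125, 16.39651870727539), 4.00316047668457)
now [29.8 29.  27.4 27.7 26.5 28.3]
```

View pics/c8.png

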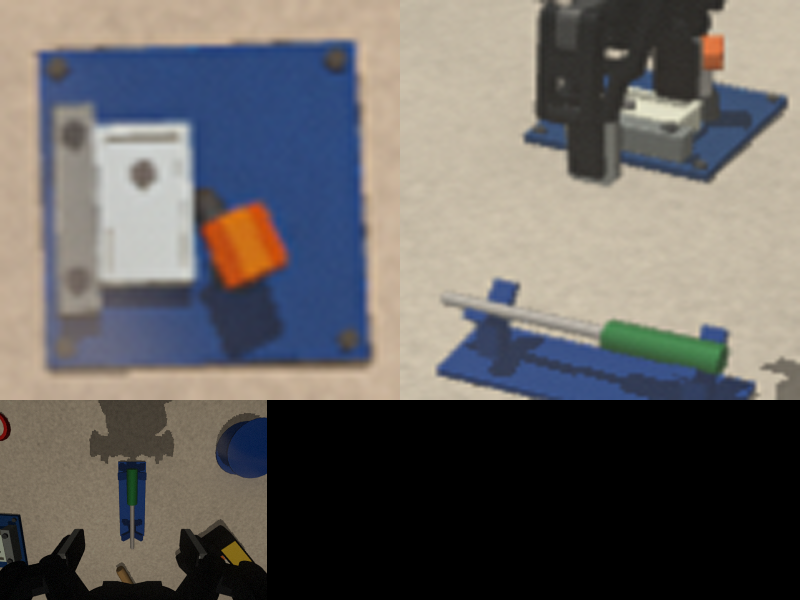

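The housing is flush against the fence with the toe on it at about (207,203), and the bar lies in its cradle as before. I'm handing in.

```bash
python3 -c "
from station import robot
print(robot.hand_in())"
```

```text
the job is handed in; nothing more can be done
None
```

The housing is clamped flush against the fence at about 15 N, estimated from the wrist torque; the bar is back in its cradle, released, and the job was handed in at about 28 s.

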